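Stand the fallen carton on end and back it with the jar

ROBOT

A 6-joint arm with a two-finger parallel gripper is mounted at the origin on a cart in front of the work surface, level with it; the furniture and walls round the work are solid. World frame = base frame: x ahead of the robot, y to its left, z up, the work surface at z = 0. Lengths are in mm, angles in rad, forces in N, time in s.
With the tool pointing down it reaches from about 275 to 825 mm from the base axis. Payload 5.2 kg.
Tool frame: the origin (TCP) lies at the very end of the fingers, on their centre line; the grasp point (between the pads) lies 19 mm behind it; z points along the fingers, y is the line along which they close (so a half turn about z gives the same grasp; the last joint's range is limited). The gripper opens to 93 mm and grips with 3 to 60 N. Pads are 15 mm wide; open, the fingers measure 128 mm over their backs; the gripper's body (75 mm by 188 mm) begins 65 mm behind the grasp point.
Start: joints at [-1.542, 0.259, 1.535, -0, 1.348, -0.203], TCP at [126.372, -535.29, 218.653] pointing down, gripper open.
Joint ranges: [-3.14, 3.14], [-0.91, 2.08], [0.19, 2.58], [-1.22, 4.36], [0.22, 2.71], [-3.12, 3.12]. Speed limits (rad/s): [2.57, 2.57, 3.14, 3.14, 3.14, 3.14].

INTERFACE

Orientations are given as [roll, pitch, yaw] about the fixed x, y, z axes, in that order (R = Rz(yaw) Ry(pitch) Rx(roll)).
In Python, from bench import robot gives the robot as it stands. The module is installed in compiled form; this text tells all that it offers. Calls block until the motion is done:
- robot.move_ptp(position, orientation): joint-space move of the TCP to a pose.
- robot.move_linear(position, ori=None, speed=150, f_stop=None): straight line of the TCP; ori=None keeps the orientation; speed is the mean speed in mm/s. With f_stop (N) it stops when the force on the tool has changed by that much, and returns True; else False.
- robot.move_j(angles): joint-space move.
- robot.move_gripper(opening): opening from 0.0 (shut) to 1.0 (fully open); the grip force is fixed at half the most; returns when the fingers have stopped.
- robot.sleep(seconds).
- robot.inverse_kinematics(position, orientation): joint angles nearest the present ones, or None.
- robot.get_image(name): name is "scene" or "side" or "wrist"; returns a dict with "img" (384x512x3 uint8, blue, green, red), "fovy" (degrees; the focal length in pixels is half the picture's height over the tangent of half this angle, whatever the lens; pixels are square), "cx", "cy" (the principal point, pixels), "eye" and "orientation" of the camera in the world. Camera axes: x right, y down, z forward; pixel columns grow to the right and rows downward; lengths in mm; the calibration is good to about 2 mm. A picture is of the moment at which its call begins. There is no depth.
A pose or a line that the arm cannot do raises robot.MotionError and nothing moves.
- robot.hand_in(): hands the job in; it is judged then, once.
Readings, each from a call of its own:
- robot.current_t(): time.
- robot.current_qpos(): joint angles.
- robot.current_joint_vel(): joint speeds.
- robot.current_joint_efforts(): joint torques, N m.
- robot.current_tcp_pos(): TCP position.
- robot.current_eef_rot(): TCP orientation.
- robot.current_contact_force(): force on the tool from outside, world axes, zero at the start.
- robot.current_ft_torque(): the same for the moment, N m.
- robot.current_gripper_width(): opening from 0.0 (shut) to 1.0 (fully open).
- robot.current_finger_force(): force on a finger pad.
Only numpy, scipy, OpenCV 4.12 (cv2) and the standard library are available. Lean on these libraries where they do the work, as an engineer would, in place of code of your own. Each camera call takes 0.05 s, during which the arm holds its last target. There are 200 camera calls.

TASK

Put these two dry goods back on the wooden tray. First stand the flat cardboard carton upright on one of its small narrow ends on the tray, so that it stands by itself, and let go; then stand the spice jar on the tray close in front of the middle of one of its broad faces, about a finger's width (10 to 20 mm) away, leaving the carton upright. Leave the tin, the mug and the onion where they are.

Things in the scene. Friction and masses are not known exactly. Their poses are not given: they have to be found in the camera images.
- tray: Low wooden tray, fixed to the worktop, 150 (its x) x 220 (its y) mm outside; lip 8 mm thick, 22 mm above the worktop; flat inner floor 134 x 204 mm, 10 mm above the worktop. Origin: centre of its underside on the worktop; z up. It lies with its long side roughly across the robot's view.
- carton: Rigid plain cardboard carton, 0.07 to 0.14 kg, paper panel on its upper face; width 58 (x), length 120 (y), thickness 24 mm (z). Starts flat on the worktop at one side of the tray, length roughly along world y. Origin: centre of the broad face that starts underneath. The narrow ends are the 58 x 24 mm faces at y = -60 and +60 mm; on either it stands 120 mm tall. Can be gripped across its width.
- carton_center (a point): The centre of the carton's volume (12 mm along the carton's z from its origin), with the carton's axes.
- spice_jar: Round spice jar with a white screw lid, 47 mm in diameter at its widest, 98 mm tall, about 0.1 to 0.2 kg, standing on the worktop at the other side of the tray. Origin: centre of its underside; z up along its axis.
- tuna_tin: Low round tin, 86 mm in diameter, 40 mm tall, behind the tray; bystander. Origin: centre of its underside.
- mug: Patterned mug, 101 mm tall, 86 mm wide, 120 mm long with its handle, behind the tray to the right; bystander. Origin: centre of its underside.
- red_onion: Red onion, 71 mm tall, 67 mm wide, behind the tray to the left; bystander. Origin: its underside.
There are look-alikes about, which are no part of the job. Of the things that look like the carton, take the one that is farthest to the robot's right at the start.

How it is judged (in metres and radians):
On the way:
1. the carton stands free on a narrow end on the tray, the jar not yet moved beside it (angle between the y axis of carton and the z axis of tray, either way round below 0.06 rad and x of carton_center in the frame of tray between -0.067 and 0.067 m and y of carton_center in the frame of tray between -0.102 and 0.102 m and z of carton_center in the frame of tray between 0.066 and 0.074 m and linear speed of carton below 0.02 m/s and angular speed of carton below 0.1 rad/s and contact force between the fingers and carton below 0.1 N and horizontal distance between spice_jar and tray above 0.15 m), for 0.3 s.
At the end, for the whole second after the job is handed in: Carton free and at rest on a 58 x 24 mm end on the tray floor, within 0.06 rad of upright, its centre 66 to 74 mm over the worktop; jar upright (0.08 rad) at rest on the tray floor before a broad face of it: gap under about 30 mm, axis within 25 mm of the face's middle line (angle between the y axis of carton and the z axis of tray, either way round below 0.06 rad and x of carton_center in the frame of tray between -0.067 and 0.067 m and y of carton_center in the frame of tray between -0.102 and 0.102 m and z of carton_center in the frame of tray between 0.066 and 0.074 m and linear speed of each of carton, spice_jar below 0.02 m/s and angular speed of carton below 0.1 rad/s and contact force between the fingers and carton below 0.1 N and x of spice_jar in the frame of tray between -0.067 and 0.067 m and y of spice_jar in the frame of tray between -0.102 and 0.102 m and z of spice_jar in the frame of tray between 0.005 and 0.015 m and angle between spice_jar's own z axis and vertical below 0.08 rad and x of spice_jar in the frame of carton_center between -0.025 and 0.025 m and z of spice_jar in the frame of carton_center between -0.066 and 0.066 m); the robot touches nothing.
It fails at once if the tin is moved more than 30 mm (distance of tuna_tin from where it was at the start of the episode above 0.03 m).
It fails at once if the mug is moved more than 30 mm (distance of mug from where it was at the start of the episode above 0.03 m).
It fails at once if the onion is moved more than 30 mm (distance of red_onion from where it was at the start of the episode above 0.03 m).
It also fails if it takes over 61 s, if anything falls off the work surface, if the arm or the gripper's body presses on something with over 40 N, if the wrist force passes 120 N, or if a joint passes its speed limit or range.

## Working session

There is one attempt and no reset: what is moved stays moved. The work goes in short steps, each a Python script; the robot and the scene stay as the last script left them, time stands still between calls to the robot, and variables do not carry over. Pictures are saved under pics/ and viewed, at most 10 in all, crops included, and the job is handed in when it is done.

```bash
mkdir -p pics
cat > h.py <<'E'
import numpy as np, cv2
from scipy.spatial.transform import Rotation as R
from bench import robot
def cam(n):
    d=robot.get_image(n); return d
def Rm(o):
    o=np.array(o,float)
    return o if o.shape==(3,3) else (R.from_quat(o).as_matrix() if o.size==4 else R.from_euler('xyz',o).as_matrix())
def ray(d,u,v):
    f=d['img'].shape[0]/2/np.tan(np.radians(d['fovy'])/2)
    r=Rm(d['orientation'])@np.array([(u-d['cx'])/f,(v-d['cy'])/f,1.]); return np.array(d['eye'],float),r
def onz(d,u,v,z):
    e,r=ray(d,u,v); return e+r*(z-e[2])/r[2]
def proj(d,p):
    f=d['img'].shape[0]/2/np.tan(np.radians(d['fovy'])/2)
    c=Rm(d['orientation']).T@(np.array(p,float)-np.array(d['eye'],float)); return c[0]/c[2]*f+d['cx'],c[1]/c[2]*f+d['cy']
E
python3 - <<'E'
from h import *
import pickle
ds={n:cam(n) for n in('scene','side')}
pickle.dump(ds,open('d0.pkl','wb'))
for n,d in ds.items(): print(n,{k:d[k] for k in d if k!='img'})
for n in ds: cv2.imwrite(f'pics/{n}0.png',cv2.resize(ds[n]['img'],(800,600)))
print(robot.current_t(),robot.current_eef_rot())
E
```

```text
scene {'fovy': 52.00952607551524, 'cx': 250.78968080986124, 'cy': 194.35558009773888, 'eye': array([113.10972033, 628.84367752, 882.02413778]), 'orientation': array([-2.40339634,  0.00363081, -2.55074299])}
side {'fovy': 49.580667408926146, 'cx': 260.6719608696297, 'cy': 194.77356306884082, 'eye': array([ 235.1206061 , -598.78971435, 1087.03240014]), 'orientation': array([-2.56539607,  0.00594534, -0.45622434])}
0.1 [-3.14000931e+00 -2.84300322e-04  2.31831325e-01]
```

View pics/scene0.png

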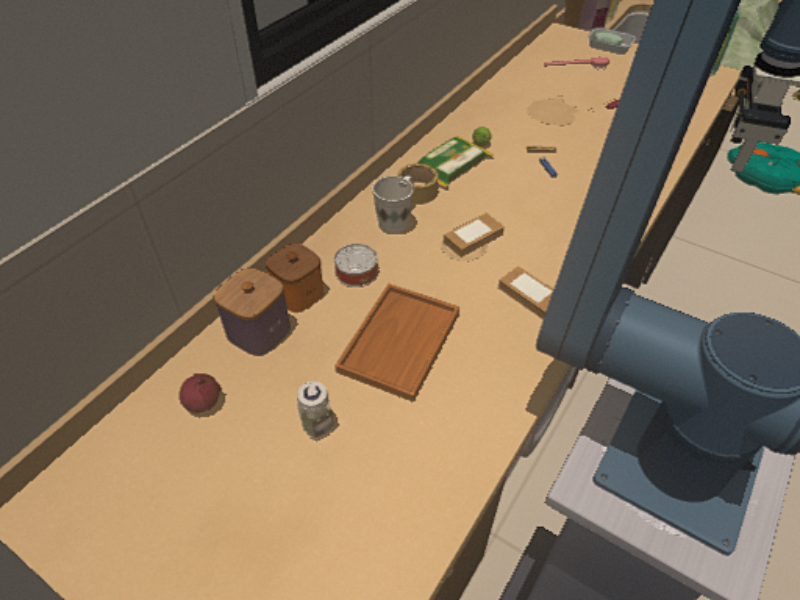

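View pics/side0.png

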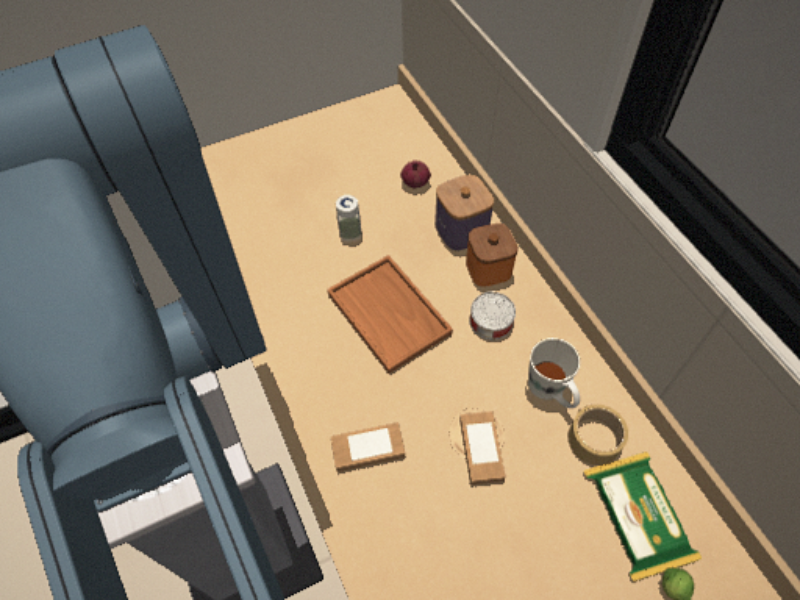

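The side view shows two carton candidates: A at (368,446) and B at (482,446). The tray is around (390,313), with the jar lid at (347,203). Next I measure the corners and compare y.

Run:
```python
from h import *
import pickle
ds=pickle.load(open('d0.pkl','rb')); d=ds['side']; s=1.5625
img=d['img']; hsv=cv2.cvtColor(img,cv2.COLOR_BGR2HSV)
for n,pts in {'A':[(368,446)],'B':[(482,446)]}.items():
    # white panel contour
    m=((hsv[...,1]<40)&(hsv[...,2]>170)).astype(np.uint8)
    k,lab=cv2.connectedComponents(m); l=lab[int(pts[0][1]/s),int(pts[0][0]/s)]
    c=cv2.findContours((lab==l).astype(np.uint8),0,2)[0][0]
    P=np.array([onz(d,*q[0],24)[:2] for q in c]).astype(np.float32); print(n,'panel mm',cv2.minAreaRect(P))
# hand picked points
for n,p,z in [('trayL',(329,293),22),('trayT',(388,259),22),('trayR',(450,328),22),('trayB',(390,367),22)]: print(n,onz(d,p[0]/s,p[1]/s,z).round(1))
# jar lid triangulated: side/scene
def tri(a,b):
    e1,r1=ray(ds['side'],a[0]/s,a[1]/s); e2,r2=ray(ds['scene'],b[0]/s,b[1]/s)
    t=np.linalg.lstsq(np.stack([r1,-r2],1),e2-e1,rcond=None)[0]; return ((e1+r1*t[0]+e2+r2*t[1])/2).round(1),np.linalg.norm(e1+r1*t[0]-e2-r2*t[1]).round(1)
print('jar',tri((347,203),(313,391)),'onion',tri((416,165),(201,380)),'tin',tri((493,309),(356,257)))
for x in[(493,309)]: print('tin',onz(d,x[0]/s,x[1]/s,40))
print('mug',onz(d,555/s,362/s,100), 'pot',onz(d,493/s,243/s,90),'pot2',onz(d,465/s,193/s,110))
for n,p in [('A',[(332,432),(402,424),(405,449),(337,461)]),('B',[(461,414),(494,412),(503,473),(469,476)])]:
    print(n,[onz(d,u/s,v/s,24)[:2].round(0).tolist() for u,v in p])
cv2.imwrite('pics/crop.png',cv2.resize(img[250:330,190:350],(800,400),interpolation=cv2.INTER_CUBIC))
```

```text
A panel mm ((350.0192565917969, -201.52386474609375), (42.57781219482422, 68.77674865722656), 75.75401306152344)
B panel mm ((523.2821655273438, -284.6115417480469), (68.33634948730469, 42.69183349609375), 70.60091400146484)
trayL [407.2 118.1  22. ]
trayT [547.7 142.2  22. ]
trayR [583.6 -59.3  22. ]
trayB [445.2 -84.1  22. ]
jar (array([512. , 254.6,  98. ]), np.float64(1.2)) onion (array([699.4, 320.6,  59.6]), np.float64(3.5)) tin (array([670.4, -68.7,  42. ]), np.float64(0.2))
tin [671.36281496 -67.60689709  40.        ]
mug [ 686.97606248 -238.28036448  100.        ] pot [727.59644051  39.18081272  90.        ] pot2 [731.87638966 162.42527874 110.        ]
A [[301.0, -155.0], [416.0, -195.0], [401.0, -238.0], [288.0, -206.0]]
B [[517.0, -224.0], [571.0, -247.0], [529.0, -348.0], [476.0, -327.0]]
```

View pics/crop.png

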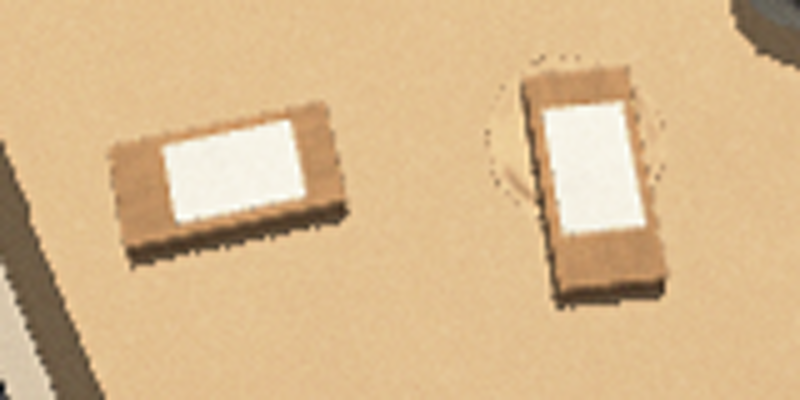

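B at crop (595,180) is the right one: y ≈ -285 against -202 for A, and its length lies along world y. A lies along x, so it's the look-alike. Next I check reachability of the tilted grasp and upright placing.

```bash
cat >> h.py <<'E'
def rot(h,a,s):  # tool pointing along unit horizontal h, a = angle below horizontal ; s = sign of closing axis
    h=np.array([h[0],h[1],0.]);z=np.cos(a)*h-np.sin(a)*np.array([0,0,1.]); y=s*np.cross([0,0,1.],h); return np.column_stack([np.cross(y,z),y,z])
E=lambda M:R.from_matrix(M).as_euler('xyz')
ez=np.array([0,0,1.])
TC=np.array([495.9,29.2,0]);ty=np.radians(10.3);TX=np.array([np.cos(ty),np.sin(ty),0]);TY=np.array([-TX[1],TX[0],0])
def plan(C,th,sb,al,s,h,Cf,d=15,tipz=7):
    b=sb*np.array([np.cos(th),np.sin(th),0]); C0=np.array([C[0],C[1],12.])
    R0=rot(b,np.pi/2-al,s); p0=np.array([*(C0-b*d)[:2],tipz])
    h=np.array([h[0],h[1],0.]);M0=np.column_stack([ez,b,np.cross(ez,b)]);M1=np.column_stack([-h,-ez,np.cross(-h,-ez)])
    Q=M1@M0.T; return p0,R0,Cf+Q@(p0-C0),Q@R0
E
python3 - <<'E'
from h import *
ik=lambda p,M:robot.inverse_kinematics(list(p),list(E(M)))
for sb in(1,-1):
 for s in(1,-1):
  for al in(20,30,40):
   for hd in range(-180,180,30):
    h=np.array([np.cos(np.radians(hd)),np.sin(np.radians(hd))])
    p0,R0,p1,R1=plan((523.3,-285.5),np.radians(69.5),sb,np.radians(al),s,h,TC+[0,0,73])
    q=[ik(p0,R0),ik(p0+[0,0,120],R0),ik(p1,R1),ik(p1+[0,0,120],R1)]
    if all(x is not None for x in q): print(sb,s,al,hd,np.round(q[1],2),np.round(q[2],2))
E
```

```text
1 1 20 -180 [-0.9   0.49  1.48  0.3   1.37  2.51] [-0.1   1.11  0.94 -0.12  2.31 -1.69]
1 1 20 -150 [-0.9   0.49  1.48  0.3   1.37  2.51] [ 0.11  1.07  1.03 -0.48  2.18 -2.01]
1 1 20 -120 [-0.9   0.49  1.48  0.3   1.37  2.51] [ 0.3   0.96  1.29 -0.74  1.9  -2.16]
1 1 20 -90 [-0.9   0.49  1.48  0.3   1.37  2.51] [ 0.46  0.82  1.65 -1.    1.56 -2.16]
1 1 20 -30 [-0.9   0.49  1.48  0.3   1.37  2.51] [ 0.38  0.68  2.5   4.03  1.24 -1.54]
1 1 20 60 [-0.9   0.49  1.48  0.3   1.37  2.51] [-0.95  0.68  2.16  1.07  1.36 -1.29]
1 1 20 90 [-0.9   0.49  1.48  0.3   1.37  2.51] [-0.75  0.79  1.74  0.76  1.66 -1.14]
1 1 20 120 [-0.9   0.49  1.48  0.3   1.37  2.51] [-0.53  0.93  1.36  0.52  1.97 -1.16]
1 1 20 150 [-0.9   0.49  1.48  0.3   1.37  2.51] [-0.31  1.05  1.07  0.25  2.22 -1.35]
1 1 30 -180 [-0.97  0.56  1.44  0.42  1.48  2.41] [-0.1   0.99  1.04 -0.1   2.15 -1.68]
1 1 30 -150 [-0.97  0.56  1.44  0.42  1.48  2.41] [ 0.1   0.96  1.12 -0.41  2.04 -1.99]
1 1 30 -120 [-0.97  0.56  1.44  0.42  1.48  2.41] [ 0.28  0.85  1.35 -0.66  1.77 -2.18]
1 1 30 -90 [-0.97  0.56  1.44  0.42  1.48  2.41] [ 0
[... 8047 characters left out ...]
-120 [-0.26  0.53  1.59 -0.75  1.21 -2.7 ] [ 0.24  0.75  1.43 -0.59  1.64  0.93]
-1 -1 40 -90 [-0.26  0.53  1.59 -0.75  1.21 -2.7 ] [ 0.36  0.61  1.72 -0.83  1.32  0.8 ]
-1 -1 40 -60 [-0.26  0.53  1.59 -0.75  1.21 -2.7 ] [ 0.39  0.45  2.06 -1.2   0.95  0.77]
-1 -1 40 30 [-0.26  0.53  1.59 -0.75  1.21 -2.7 ] [-0.81  0.26  2.46  1.44  0.85  2.12]
-1 -1 40 60 [-0.26  0.53  1.59 -0.75  1.21 -2.7 ] [-0.8   0.41  2.14  0.95  1.14  2.2 ]
-1 -1 40 90 [-0.26  0.53  1.59 -0.75  1.21 -2.7 ] [-0.66  0.57  1.8   0.65  1.44  2.16]
-1 -1 40 120 [-0.26  0.53  1.59 -0.75  1.21 -2.7 ] [-0.49  0.72  1.49  0.42  1.71  2.02]
-1 -1 40 150 [-0.26  0.53  1.59 -0.75  1.21 -2.7 ] [-0.3   0.82  1.26  0.18  1.91  1.78]
```

Plan: tilt 30°, with the −y end becoming the bottom. Place with the tool pointing along tray +y, carton at tray y = −40, and the jar goes on the free +y side. I move above the carton and take a close look.

Run:
```python
from h import *
p0,R0,p1,R1=plan((523.3,-285.5),np.radians(69.5),-1,np.radians(30),1,TY,TC-40*TY+[0,0,70])
robot.move_ptp(list(p0-110*R0[:,2]),list(E(R0)))
d=cam('wrist'); img=d['img']; hsv=cv2.cvtColor(img,cv2.COLOR_BGR2HSV)
cv2.imwrite('pics/w1.png',img)
m=((hsv[...,1]<40)&(hsv[...,2]>150)).astype(np.uint8)
for c in cv2.findContours(m,0,2)[0]:
    if cv2.contourArea(c)>400:
        P=np.array([onz(d,*q[0],24)[:2] for q in c]).astype(np.float32); print(c.mean((0,1)).round(),cv2.minAreaRect(P))
print(robot.current_t())
```

```text
[163. 329.] ((222.79171752929688, -549.6950073242188), (199.46278381347656, 169.69717407226562), 66.35249328613281)
[256. 213.] ((523.6880493164062, -285.5326843261719), (70.0949935913086, 44.09111404418945), 69.94397735595703)
[ 70. 198.] ((350.3677673339844, -202.33592224121094), (44.22264099121094, 70.07140350341797), 76.23400115966797)
[479. 173.] ((721.1422729492188, -341.59686279296875), (75.8524169921875, 150.22837829589844), 12.633493423461914)
2.125
```

View pics/w1.png

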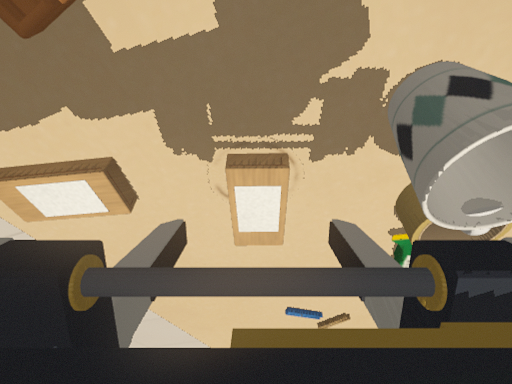

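The close view puts the carton panel at (258,210), i.e. (523.7, −285.5), 70°, and the mug at (450,150) is only just clear of the body in this lean. So I lean the tool the other way, with the +y end as bottom, well clear of the mug.

```bash
cat > cfg.py <<'E'
from h import *
p0,R0,p1,R1=plan((523.7,-285.5),np.radians(69.9),1,np.radians(30),-1,TY,TC-40*TY+[0,0,70])
E
python3 - <<'E'
from cfg import *
robot.move_linear(list(np.array(robot.current_tcp_pos())+[0,0,80]),speed=250)
robot.move_ptp(list(p0-100*R0[:,2]),list(E(R0)))
print(robot.move_linear(list(p0),speed=120,f_stop=15),robot.current_tcp_pos(),p0)
robot.move_gripper(0.0)
print(robot.current_gripper_width()*93,robot.current_finger_force())
robot.move_linear(list(p0+[0,0,230]),speed=250)
print(robot.current_gripper_width()*93,robot.current_finger_force(),robot.current_t())
robot.move_ptp(list(p1+[0,0,130]),list(E(R1)))
robot.move_linear(list(p1+[0,0,40]),speed=150)
for n in('side','scene'):
    d=cam(n); print(n,[np.round(proj(d,TC-40*TY+[0,0,z])) for z in(50,170)])
    cv2.imwrite(f'pics/{n}2.png',d['img'])
print(robot.current_t(),robot.current_tcp_pos())
a,b=cv2.imread('pics/side2.png'),cv2.imread('pics/scene2.png')
cv2.imwrite('pics/c2.png',np.hstack([cv2.resize(a[90:290,150:350],(400,400)),cv2.resize(b[90:290,150:350],(400,400))]))
E
```

```text
False [ 518.99844737 -300.07832011    7.63256708] [ 518.54510458 -299.58641378    7.        ]
58.163996381373046 29.997780919075012
57.45736675893617 29.997306168079376 6.2917
side [array([256., 203.]), array([256., 179.])]
scene [array([263., 197.]), array([264., 166.])]
9.55 [502.60338876  -5.52698667 125.84081762]
```

View pics/c2.png

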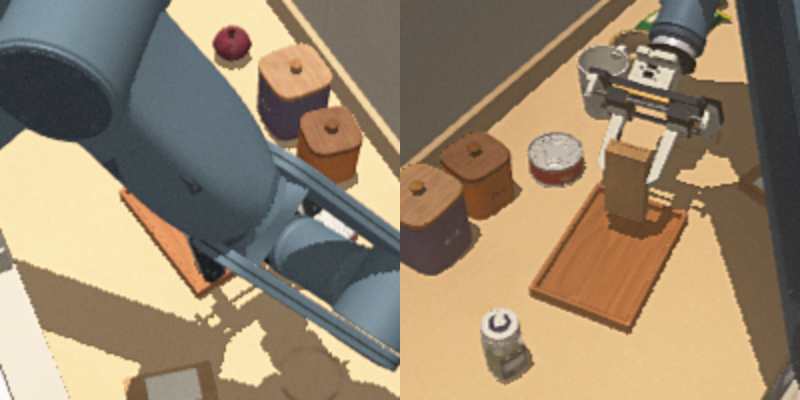

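Scene crop: the carton hangs upright at (628,185), above the right end of the tray, and everything else is undisturbed. I lower it to contact, release and retreat.

Run:
```python
from cfg import *
robot.move_linear(list(p1+[0,0,6]),speed=100)
print(robot.move_linear(list(p1-[0,0,7]),speed=15,f_stop=4),np.array(robot.current_tcp_pos())-p1,robot.current_contact_force())
robot.move_gripper(1.0)
robot.sleep(0.3)
robot.move_linear(list(p1-90*R1[:,2]),speed=120)
robot.move_linear(list(p1-90*R1[:,2]+[0,0,150]),speed=250)
# jar hover (clear of the view of the tray): close look
J=np.array([512,254.6]); M=rot(-TY,np.pi/2,1); M2=rot(-TY,np.pi/2,-1)
q=np.array(robot.current_qpos())
c=[(np.abs(np.array(k)-q).max(),i) for i,X in enumerate((M,M2)) if (k:=robot.inverse_kinematics([J[0],J[1],200],list(E(X)))) is not None]; print(c)
i=min(c)[1]; M=(M,M2)[i]; print('sign',i)
robot.move_ptp([J[0],J[1],230],list(E(M)))
for n in('side','scene','wrist'):
    d=cam(n); cv2.imwrite(f'pics/{n}3.png',d['img']); np.save(n+'3.npy',d,allow_pickle=True)
print(robot.current_t())
a,b,c=[cv2.imread(f'pics/{n}3.png') for n in('side','scene','wrist')]
cv2.imwrite('pics/c3.png',np.vstack([np.hstack([cv2.resize(x[90:290,150:350],(400,400)) for x in(a,b)]),]))
cv2.imwrite('pics/w3.png',c)
```

```text
True [ 0.06004106  0.27354548 -2.94915676] [ 0.27906392 -0.73747314  3.42953086]
[(np.float64(2.177229681814205), 0), (np.float64(5.318822335403999), 1)]
sign 0
15.4333
```

View pics/c3.png

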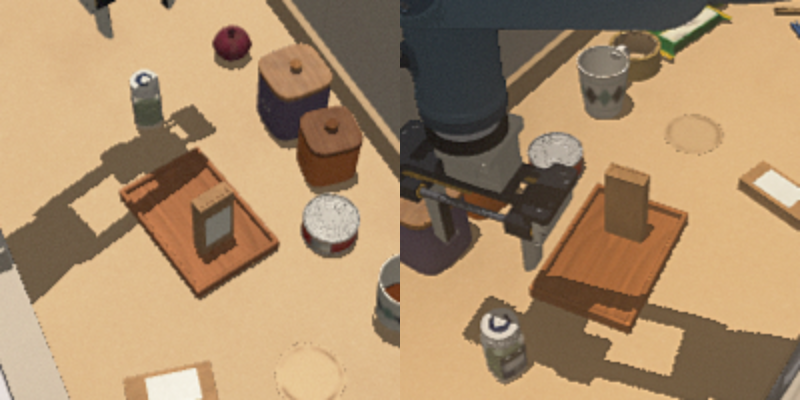

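View pics/w3.png

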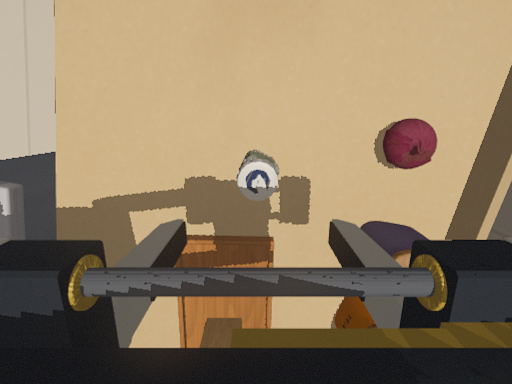

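The carton stands free on the tray (side crop (212,220), scene crop (627,203)). The jar lid is at (258,181) in the wrist view. Next I compute the jar and carton positions.

Run:
```python
from h import *
D={n:np.load(n+'3.npy',allow_pickle=True).item() for n in('side','scene','wrist')}
print('jar wrist',onz(D['wrist'],258,181,98),'side',onz(D['side'],150+145/2,90+78/2,98))
for z,pts in [(130,[(191,205),(230,183),(235,190),(196,213)])]:
    P=[onz(D['side'],150+u/2,90+v/2,z)[:2] for u,v in pts]; c=np.mean(P,0); print('carton top',np.round(P),c, [(np.r_[c,0]-TC)@TX,(np.r_[c,0]-TC)@TY])
# base corners from side & scene: near bottom corner points on z=10
for n,pts in {'side':[(197,258),(236,237)]}.items(): print(n,[onz(D[n],150+u/2,90+v/2,10)[:2].round(1) for u,v in pts])
for n,pts in {'scene':[(605,235),(643,241)]}.items(): print(n,[onz(D[n],150+(u-400)/2,90+v/2,10)[:2].round(1) for u,v in pts])
print('expected',TC-40*TY,'+y face ends',TC-28*TY-29*TX,TC-28*TY+29*TX,'-y',TC-52*TY-29*TX,TC-52*TY+29*TX)
```

```text
jar wrist [511.55465556 257.91861541  98.        ] side [514.07880856 257.18916095  98.        ]
carton top [[470. -13.]
 [534.  -4.]
 [535. -17.]
 [470. -28.]] [502.48057699 -15.34667686] [np.float64(-1.4905132592425927), np.float64(-45.00543059928094)]
side [array([467.3, -28.9]), array([535.7, -22. ])]
scene [array([524.8,  11.9]), array([472.8,  -9.1])]
expected [503.0520886  -10.15540152   0.        ] +y face ends [472.37379592  -3.5340453    0.        ] [529.43912812   6.83648318   0.        ] -y [476.66504909 -27.14728621   0.        ] [533.73038129 -16.77675773   0.        ]
```

Run:
```python
from h import *
M=rot(-TY,np.pi/2,1); o=list(E(M)); J=np.array([512.3,257.2]); T=(np.array([502.9,-11.,0])+51.5*TY)[:2]
print(np.round(T,1))
robot.move_linear([*J,150],o,speed=200)
print(robot.move_linear([*J,50],speed=100,f_stop=15))
robot.move_gripper(0.0); zg=robot.current_tcp_pos()[2]
print('w',robot.current_gripper_width()*93,robot.current_finger_force(),zg)
robot.move_linear([*J,zg+130],speed=150)
robot.move_linear([*T,zg+130],speed=150)
robot.move_linear([*T,zg+16],speed=100)
print(robot.move_linear([*T,zg+4],speed=15,f_stop=4),robot.current_tcp_pos(),zg,robot.current_gripper_width()*93)
d=cam('scene'); cv2.imwrite('pics/s4.png',cv2.resize(d['img'][90:290,150:350],(500,500)))
print(robot.current_t())
```

```text
[493.7  39.7]
False
w 50.64750866775747 29.901166776398895 49.986921999765
True [493.74499019  39.50018022  59.83823082] 49.986921999765 50.88873416592986
22.35
```

View pics/s4.png

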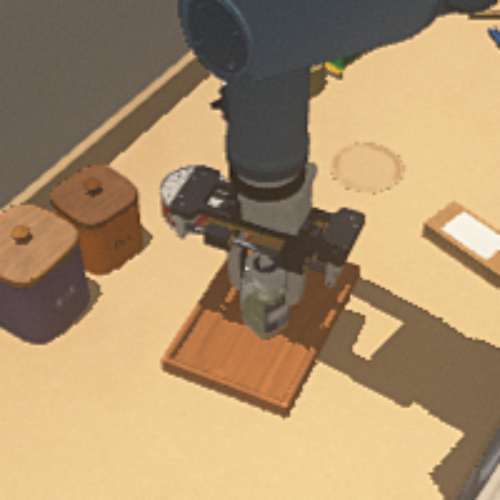

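The jar is on the tray floor at (265,305), contact at the expected height. I release it, rise and check.

Run:
```python
from h import *
p=robot.current_tcp_pos()
robot.move_gripper(1.0); robot.sleep(0.3)
robot.move_linear([p[0],p[1],260],speed=120)
robot.move_linear([p[0]-60,p[1]+230,260],speed=200)
robot.sleep(0.3)
a=cam('side'); b=cam('scene'); print(robot.current_t())
for n,d in(('side',a),('scene',b)): np.save(n+'5.npy',d,allow_pickle=True)
cv2.imwrite('pics/c5.png',np.hstack([cv2.resize(x['img'][90:290,150:350],(400,400)) for x in(a,b)]))
```

```text
27.0667
```

View pics/c5.png

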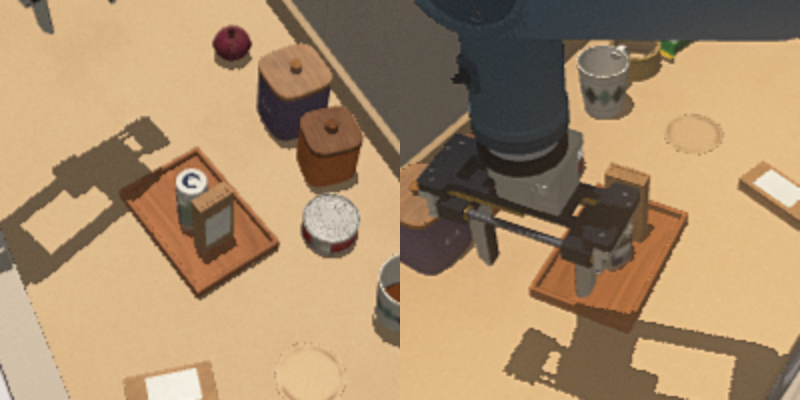

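Side crop: the carton is unchanged and upright at (212,220), and the jar stands at (192,200) before its broad face. I check the distance from the lid centre (192,181), and hand in if it fits.

Run:
```python
from h import *
d=np.load('side5.npy',allow_pickle=True).item()
j=onz(d,150+192/2,90+181/2,108); v=j-np.array([502.7,-12,108]); g=v@TY-35.5
print(j.round(1),'gap',g,'lateral',v@TX)
if 8<g<24 and abs(v@TX)<15: print(robot.hand_in())
```

```text
[493.9  37.5 108. ] gap 14.746510320702903 lateral 0.2115085512567294
the job is handed in; nothing more can be done
None
```

The carton is standing upright on a narrow end on the tray, with the jar about 15 mm in front of the middle of its broad face; I handed the job in at about 27 s and no verdict was returned.

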